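# Take the spent filter out of the suction unit

## Task

Take the spent filter out of the bench suction unit: turn the bar-handled filter anticlockwise from the locked mark to the open double mark, lift it out of its socket and stand it upright on the free floor of the metal instrument tray, then let go. Leave the round regulator knob beside it as it is set.

Things in the scene. Friction and masses are not known exactly. Their poses are not given: they have to be found in the camera images.
- socket (a point): On the filter's turning axis at the top of the round grey collar (84 mm across, 8 high) on the white suction unit, a fixed box 232 x 154 x 58 mm high; 66 mm above the desk. x: to the box's hose-stub side, y: along the box away from the regulator knob, z up. At the collar's -x side a broad dark mark: locked; 62 degrees anticlockwise from above (towards -y) a fine double mark: open.
- filter: White cartridge 86 mm tall, 0.12 kg; origin: centre of its flat underside (46 across), 44 mm below socket. On top a bar handle 58 long (own x), 16 thick, 52 to 86 mm above origin, over a 58 mm flange; dark tick at its -x end. Its x stands 0-9 degrees anticlockwise of the socket's when locked, turns easily to a stop at 78, lifts out from 44 to 76 (aim at 60). Lift 50 mm to clear.
- tray: Grey metal instrument tray, 256 mm (own x) by 356 mm (own y), rim 20 mm high, lying on the desk left or right of the suction unit; origin at the centre of its underside, floor 1 mm above it. A syringe bundle up to 30 mm high lies across its far end, beyond own y = -80 mm; the rest of the floor, own x -90 to 90 and own y -60 to 130 mm, is free.
- regulator_mark (a point): Outer end of the pointer line on the round grey regulator knob (40 mm across, top 83 mm above the desk) on the same unit; the knob's axis is 112 mm from the filter's axis towards the socket's -y, this point 16 mm from the knob's axis. It turns easily and must stay as set.

How it is judged:
By the outcome, as a careful person would: the job done as asked, in the order asked, and still so for the second after the job is handed in, with the robot touching nothing.
It also fails if it takes over 48 s, if anything falls off the work surface, if the arm or the gripper's body presses on something with over 40 N, if the wrist force passes 120 N, or if a joint passes its speed limit or range.

## Robot

A 6-joint arm with a two-finger parallel gripper is mounted at the origin on a cart in front of the work surface, level with it; the furniture and walls round the work are solid. World frame = base frame: x ahead of the robot, y to its left, z up, the work surface at z = 0. Lengths are in m, angles in rad, forces in N, time in s.
With the tool pointing down it reaches from about 0.35 to 0.975 m from the base axis. Payload 4.9 kg.
Tool frame: the origin (TCP) lies midway between the tips of the shut fingers; the grasp point (between the pads) lies env.grip_depth behind it (env.grip_depth is the distance from the TCP to the grasp point, in m); z points along the fingers, y is the line along which they close (so a half turn about z gives the same grasp; the last joint's range is limited). The gripper opens to 85 mm and grips with 20 to 120 N. Pads are 22 mm wide; open, the fingers measure 114 mm over their backs; the gripper's body (76 mm by 85 mm) begins 54 mm behind the grasp point. The pads swing forward as they close: fully open they stand 13 mm farther back than shut.
Start: joints at [1.087, 0.053, 1.613, -0, 1.476, -0.119], TCP at [0.223, 0.584, 0.231] pointing down, gripper open.
Joint ranges: [-3.01, 3.01], [-1.01, 2.22], [0.06, 2.58], [-1.02, 4.17], [0.09, 2.62], [-3.14, 3.14]. Speed limits (rad/s): [2.57, 2.57, 3.14, 3.14, 3.14, 3.14].

## Interface

Orientations are given as a unit quaternion [x, y, z, w].
In Python, from workcell import env, planner, sensors, grab_frame, camera_model, models gives the robot as it stands. Calls block until the motion is done:
- env.goto(position, orientation): joint-space move of the TCP to a pose.
- env.move_l(position, max_speed=0.15, rot=None): straight line of the TCP; rot=None keeps the orientation; max_speed is the mean speed in m/s.
- env.move_joints(angles): joint-space move.
- env.command_gripper(opening, strength=None): opening from 0.0 (shut) to 1.0 (fully open); strength is the grip in N (None keeps the last); returns when the fingers have stopped.
- env.hold(seconds).
- planner.inverse_kinematics(position, orientation): joint angles nearest the present ones, or None.
- sensors.sense(): the state.
- grab_frame(name): name is "scene" or "top"; returns the picture (400x640x3 uint8, blue, green, red); there is no depth.
- camera_model(name): a dict with "fov_y" (degrees; the focal length in pixels is half the picture's height over the tangent of half this angle, whatever the lens; pixels are square), "cx", "cy" (the principal point, pixels), "eye" and "rotation" of the camera in the world. Camera axes: x right, y down, z forward; pixel columns grow to the right and rows downward; lengths in m; the calibration is good to about 2 mm. A picture is of the moment at which its call begins. camera_model takes no time and is no camera call.
A pose or a line that the arm cannot do raises env.MotionError and nothing moves.
- env.job_done(): hands the job in; it is judged then, once.
Trained networks look in the newest picture that a camera, given by its name, has taken for a name from the list of things; names that differ only in an ending like _2 or _b are one class to them, and where a whole thing is asked for, a point or a joint stands for the part that bears it (a point fixed in the world has none). Each returns a list of dicts, best first, with "conf" (0 to 1); they miss things now and then, are a little off and sometimes report something else, mostly with a low value. They report only what shows in the picture. A call takes as long as a camera call.
- models.silhouettes(camera, target): "region" (400x640 bool, what is visible of it) and "pixel" ([row, column] in pixels, amid what is visible of it).
- models.mark_of(camera, target): "pixel" ([row, column] in pixels: a listed point, or the origin of a listed thing).
The state is a dict: "t": time; "joints": joint angles; "joint_vel": joint speeds; "tau": joint torques, N m; "tool_pos": TCP position; "eef_rot": TCP orientation; "ft_force": force on the tool from outside, world axes, zero at the start; "moment": the same for the moment, N m; "opening": opening from 0.0 (shut) to 1.0 (fully open); "grasp_force": force on a finger pad.
Only numpy, scipy, OpenCV 4.12 (cv2) and the standard library are available. Lean on these libraries where they do the work, as an engineer would, in place of code of your own. Each camera call takes 0.05 s, during which the arm holds its last target. There are 200 camera calls.

## Working session

There is one attempt and no reset: what is moved stays moved. The work goes in short steps, each a Python script; the robot and the scene stay as the last script left them, time stands still between calls to the robot, and variables do not carry over. Pictures are saved under pics/ and viewed, at most 10 in all, crops included, and the job is handed in when it is done.

```bash
mkdir -p pics; python3 - <<'E'
from workcell import env, planner, sensors, grab_frame, camera_model, models
import cv2,numpy as np
ims=[]
for c in("scene","top"):
    im=grab_frame(c); cv2.imwrite(f"pics/{c}0.png",im)
    m=camera_model(c); print(c,m)
    for t in("socket","filter","tray","regulator_mark"):
        print(t,[(np.round(d["pixel"],1).tolist(),round(d["conf"],2)) for d in models.mark_of(c,t)][:3],[(np.round(d["pixel"],1).tolist(),round(d["conf"],2),int(d["region"].sum())) for d in models.silhouettes(c,t)][:2])
print(env.grip_depth,sensors.sense())
E
```

```text
scene {'fov_y': 51.54077974852181, 'cx': 318.2416582023078, 'cy': 200.612972064261, 'eye': array([ 0.13704137, -0.47498235,  0.76992165]), 'rotation': array([ 0.88287412, -0.30379674,  0.12413179, -0.33590495])}
socket [] [([266.1, 384.1], 0.61, 7616), ([237.2, 368.3], 0.15, 659)]
filter [([248.2, 361.7], 0.69)] [([233.7, 368.3], 0.9, 644)]
tray [([173.1, 263.5], 0.95)] [([176.9, 255.6], 0.74, 9100)]
regulator_mark [([261.5, 397.7], 0.63), ([179.7, 263.6], 0.48)] [([270.6, 405.6], 0.67, 369)]
top {'fov_y': 44.92593453246792, 'cx': 320.9500156079263, 'cy': 197.51030172290766, 'eye': array([0.4284998 , 0.00702513, 1.03596883]), 'rotation': array([-0.70531762,  0.70656132, -0.04563935,  0.03485988])}
socket [([193.4, 375.3], 0.81)] [([191.1, 400.6], 0.69, 7991)]
filter [([193.9, 368.9], 0.69)] [([191.5, 373.7], 0.63, 653), ([182.9, 429.0], 0.49, 340)]
tray [([212.1, 212.8], 0.55)] [([217.2, 210.4], 0.87, 18996), ([184.3, 430.8], 0.18, 336)]
regulator_mark [([188.6, 426.3], 0.86)] [([185.7, 432.4], 0.71, 310)]
0.0187 {'t': 0.9, 'joints': array([ 1.08697094e+00,  5.26552083e-02,  1.61289247e+00,  3.64326921e-05,
        1.47606928e+00, -1.19017280e-01]), 'joint_vel': array([ 0.00070302, -0.00146337,  0.00039589, -0.00048459, -0.00060047,
       -0.00092378]), 'tau': array([-1.04894689e-04, -3.93678260e+01, -3.70466638e+01, -6.64762274e-05,
        2.84949620e-04, -6.27140963e-06]), 'tool_pos': array([0.22296585, 0.58384042, 0.23133588]), 'eef_rot': array([ 1.81395960e-01,  9.83410141e-01, -6.21733883e-06, -2.09237848e-05]), 'ft_force': array([-0.1850373 , -0.57059074,  0.31753676]), 'moment': array([-0.01117885, -0.05162973, -0.01277656]), 'grasp_force': 0.0, 'opening': 1.0009800875284003}
```

View pics/scene0.png

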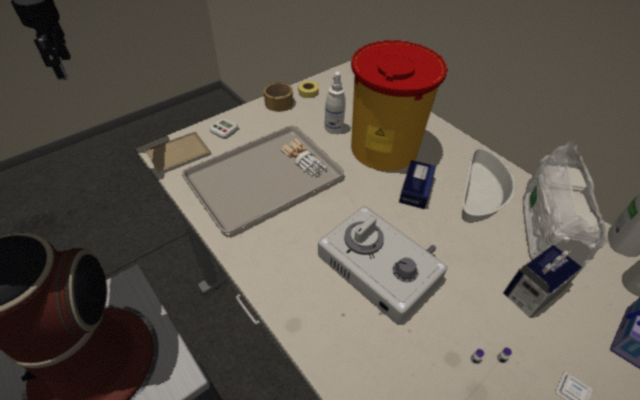

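View pics/top0.png

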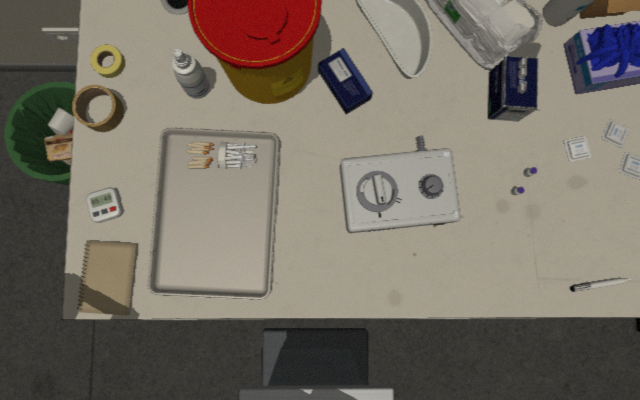

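The top view shows the unit at about (190, 400), with the filter at (191, 376), the knob at (186, 431) and the hose stub facing up (+x world). The tray is on the left at (212, 215), with its syringes at the far end. I'll zoom in on the unit.

```bash
cat > h.py <<'E'
from workcell import env, planner, sensors, grab_frame, camera_model, models
import cv2,numpy as np
from scipy.spatial.transform import Rotation as R
def K(m):
    f=200/np.tan(np.radians(m["fov_y"]/2)); return f,m["cx"],m["cy"]
def ray(c,rc):
    m=camera_model(c);f,cx,cy=K(m)
    return m["eye"],R.from_quat(m["rotation"]).apply([(rc[1]-cx)/f,(rc[0]-cy)/f,1])
def plane(c,rc,z):
    e,d=ray(c,rc); return e+d*(z-e[2])/d[2]
def proj(c,P):
    m=camera_model(c);f,cx,cy=K(m); q=R.from_quat(m["rotation"]).inv().apply(np.asarray(P)-m["eye"]); q=np.atleast_2d(q)
    return np.c_[cy+f*q[:,1]/q[:,2],cx+f*q[:,0]/q[:,2]]
E
python3 - <<'E'
from h import *
print("top sock",plane("top",(193.4,375.3),.066),"mark",plane("top",(188.6,426.3),.083),"knob",plane("top",(185.7,432.4),.083))
print("scene mark",plane("scene",(261.5,397.7),.083),"filter origin",plane("scene",(248.2,361.7),.022),plane("top",(193.9,368.9),.022))
print("tray",plane("top",(212.1,212.8),0),plane("scene",(173.1,263.5),0))
for n,rc in dict(a=(129,164),b=(135,279),c=(298,270),d=(292,151)).items(): print(n,plane("top",rc,.02)[:2])
a=cv2.imread("pics/top0.png")[140:240,335:465]; b=cv2.imread("pics/scene0.png")[200:325,310:450]
cv2.imwrite("pics/a.png",cv2.resize(a,None,fx=6,fy=6,interpolation=cv2.INTER_CUBIC)[:600,:780])
cv2.imwrite("pics/b.png",cv2.resize(b,None,fx=4.5,fy=4.5,interpolation=cv2.INTER_CUBIC))
E
```

```text
top sock [ 0.54773562 -0.11796885  0.066     ] mark [ 0.55521071 -0.21780442  0.083     ] knob [ 0.56104076 -0.23018059  0.083     ]
scene mark [ 0.55234993 -0.21938746  0.083     ] filter origin [ 0.55136183 -0.12333944  0.022     ] [ 0.55208933 -0.11006117  0.022     ]
tray [0.51577493 0.22272781 0.        ] [0.52105032 0.22648269 0.        ]
a [0.69247639 0.32662125]
b [0.67964291 0.08091742]
c [0.33626358 0.0969721 ]
d [0.34937809 0.34154259]
```

View pics/a.png

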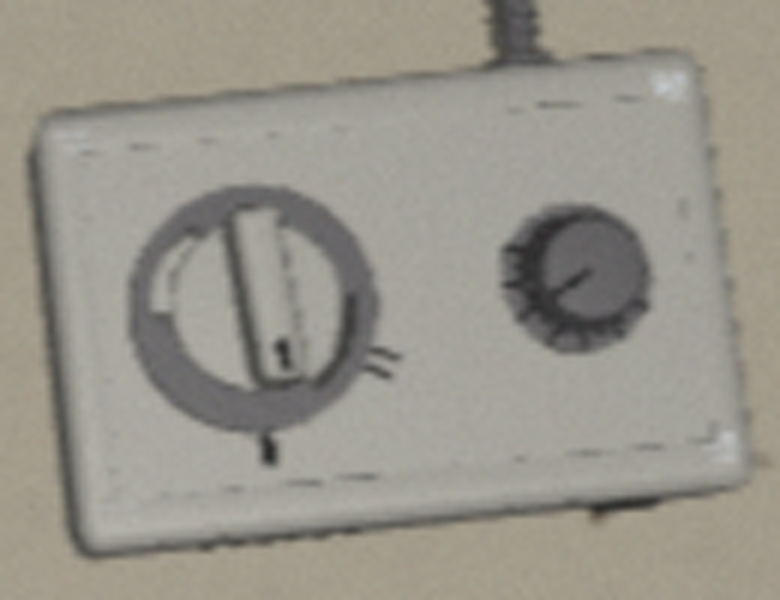

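View pics/b.png

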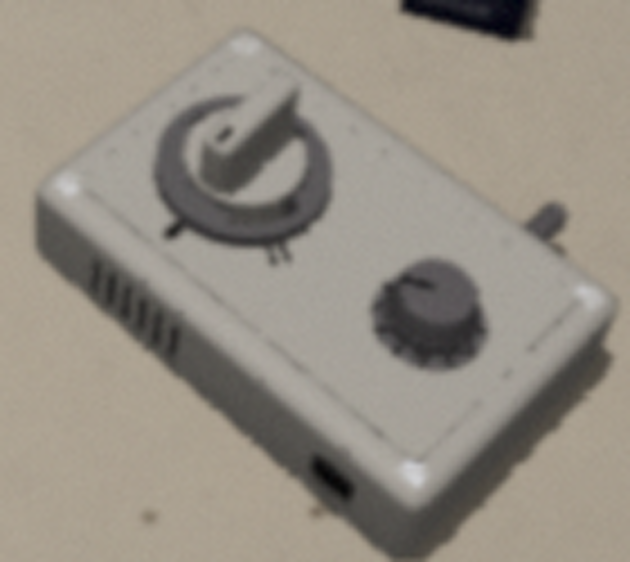

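Both crops agree. In the top crop the collar centre is at about pixel (190.9, 376.9). The bar is roughly in line with the locked mark, with its tick end towards the robot. The double mark lies to the lower right, towards the knob.

```bash
python3 - <<'E'
from h import *
u=lambda r,c:(140+(r+.5)/6-.5,335+(c+.5)/6-.5)
v=lambda r,c:(200+(r+.5)/4.5-.5,310+(c+.5)/4.5-.5)
s=plane("top",u(308,254),.066)
# collar in scene: top ellipse fit, z=.066, left/right extremes
pts=[v(168,154),v(166,332),v(95,232),v(131,175),v(111,305)]
P=np.array([plane("scene",p,.066)[:2] for p in pts])
from scipy.optimize import least_squares
r=least_squares(lambda q:np.hypot(*(P-q).T)-.042,s[:2]); print("sock top",s,"scene",r.x,r.fun)
P=np.array([plane("top",u(*p),.066)[:2] for p in[(308,128),(308,380),(183,254),(432,254),(222,165),(222,342),(395,165),(395,342)]])
r=least_squares(lambda q:np.hypot(*(P-q).T)-.042,s[:2]); print("top fit",r.x,r.fun)
e=lambda a,b,z,f:(lambda d:np.degrees(np.arctan2(d[1],d[0])))(plane(*f(a),z)-plane(*f(b),z))
ft=lambda p:("top",u(*p)); fs=lambda p:("scene",v(*p))
print("yaw: edges", e((550,90),(480,740),.03,ft)-90, e((115,45),(50,690),.058,ft)-90,
 "locked mark",e((308,254),(450,267),.06,ft),"scene long edge top",e((195,55),(475,405),.055,fs)-90,e((35,245),(295,595),.055,fs)-90)
print("handle top",e((212,258),(378,282),.108,ft),"scene",e((84,290),(148,212),.108,fs))
knob=plane("top",u(263,593),.083); print(knob, "dir",np.degrees(np.arctan2(*(s-knob)[1::-1]))-90,np.linalg.norm((s-knob)[:2]))
print("bar mid",plane("top",u(295,270),.108),plane("scene",v(116,251),.108))
# IK for candidates
for th in (-5,175):
  for d in(0,58):
    a=np.radians(th+d); # bar dir angle; tool x along bar, z down
    q=(R.from_euler("z",a)*R.from_euler("x",np.pi)).as_quat()
    j=planner.inverse_kinematics([.552,-.120,.08],q); print(th,d,None if j is None else np.round(j,2))
E
```

```text
sock top [ 0.55280014 -0.12132712  0.066     ] scene [ 0.55321328 -0.12444877] [ 0.00246198 -0.00208806  0.00014876 -0.0034362   0.00232106]
top fit [ 0.55300783 -0.1212731 ] [ 0.00052823  0.00069305  0.00054352  0.00019949 -0.00039896  0.00011149
  0.00047724 -0.00027774]
yaw: edges 6.014884508033248 5.855517254425337 locked mark 4.29938560309456 scene long edge top 7.279709771809877 5.39786861558494
handle top 7.248257576809624 scene 6.102077049293045
[ 0.56564173 -0.23235119  0.083     ] dir 6.5977918892438225 0.1117642668020174
bar mid [ 0.55164883 -0.12101595  0.108     ] [ 0.54808694 -0.12624345  0.108     ]
-5 0 [-0.35  0.05  1.88 -0.    1.21  1.31]
-5 58 [-0.35  0.05  1.88 -0.    1.21  0.3 ]
175 0 [-0.35  0.05  1.88  0.    1.21 -1.83]
175 58 [-0.35  0.05  1.88  0.    1.21 -2.84]
```

```bash
cat >> h.py <<'E'
Q=lambda deg:(R.from_euler("z",np.radians(deg))*R.from_euler("x",np.pi)).as_quat()
AX=np.array([.5528,-.1220])
def st(l=""):
    s=sensors.sense(); print(l,"t%.1f"%s["t"],s["tool_pos"].round(4),"F",s["ft_force"].round(1),"M",s["moment"].round(2),"op%.3f g%.0f"%(s["opening"],s["grasp_force"]),"yaw",(-R.from_quat(s["eef_rot"]).as_euler("ZYX",degrees=True)[0]).round(1),s["joints"].round(2)); return s
E
python3 - <<'E'
from h import *
env.goto([*AX,.22],Q(7.3)); st()
env.command_gripper(.7,40)
env.move_l([*AX,.0785],.1); st("down")
env.command_gripper(0,40); s=st("closed")
E
```

```text
t3.6 [ 0.553  -0.1213  0.22  ] F [0.4 0.3 0.3] M [-0.   -0.05  0.02] op1.003 g0 yaw -7.4 [-0.35 -0.08  1.76  0.    1.46  1.09]
down t5.6 [ 0.5534 -0.1222  0.0794] F [0.2 0.2 0.2] M [-0.04 -0.05  0.02] op0.694 g0 yaw -7.3 [-0.35  0.06  1.87  0.    1.21  1.09]
closed t6.1 [ 0.5529 -0.1221  0.0787] F [ 0.7 -0.7 -0.1] M [-0.08  0.    0.02] op0.182 g42 yaw -7.3 [-0.35  0.06  1.87 -0.    1.21  1.09]
```

```bash
python3 - <<'E'
from h import *
env.command_gripper(0,60)
for d in (20,40,59):
    env.goto([*AX,.0785],Q(7.3+d)); s=st(d)
im=grab_frame("top")[140:240,335:465]; cv2.imwrite("pics/c.png",cv2.resize(im,None,fx=5,fy=5))
im=grab_frame("scene")[150:325,290:450]; cv2.imwrite("pics/d.png",cv2.resize(im,None,fx=3.4,fy=3.4))
E
```

```text
20 t6.7 [ 0.5529 -0.1219  0.0787] F [0.4 0.9 2. ] M [0.28 0.13 0.02] op0.178 g60 yaw -27.2 [-0.35  0.06  1.87  0.    1.21  0.75]
40 t7.1 [ 0.5529 -0.122   0.0788] F [ 0.2 -0.   3.3] M [ 0.16  0.14 -0.03] op0.175 g60 yaw -47.1 [-0.35  0.06  1.87  0.    1.21  0.4 ]
59 t7.5 [ 0.5529 -0.1221  0.0788] F [0.3 0.6 4.1] M [0.12 0.17 0.01] op0.174 g60 yaw -66.1 [-0.35  0.06  1.87 -0.    1.21  0.07]
```

View pics/d.png

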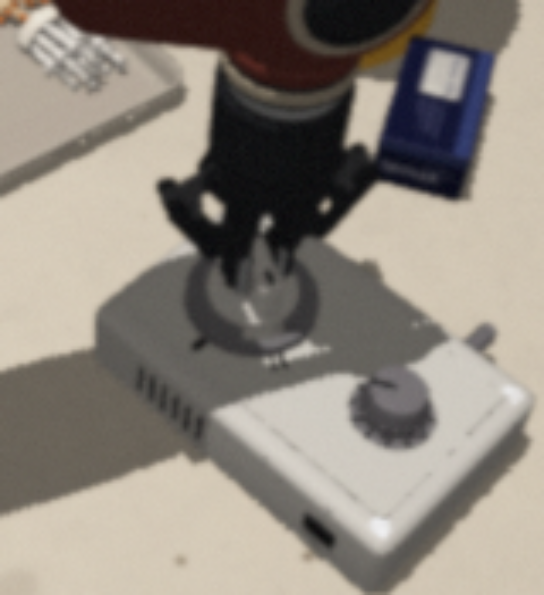

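The bar end with its tick now points at the double mark, at about (345, 270) in the crop, and the knob hasn't moved. Next I lift, checking the forces as it rises.

```bash
python3 - <<'E'
from h import *
for z in (.084,.094,.115,.14,.19):
    env.move_l([*AX,z],.08); s=st(z)
    if np.abs(s["ft_force"]).max()>15: print("high"); break
cv2.imwrite("pics/e.png",grab_frame("scene"))
E
```

```text
0.084 t7.9 [ 0.5525 -0.122   0.0836] F [ 0.7 -0.9 -1.4] M [ 0.03 -0.01  0.01] op0.175 g60 yaw -66.3 [-0.35  0.05  1.87 -0.    1.22  0.07]
0.094 t8.2 [ 0.5533 -0.1222  0.0949] F [ 1.   1.1 -2.8] M [ 0.04 -0.03  0.02] op0.174 g60 yaw -66.3 [-0.35  0.04  1.87  0.    1.24  0.07]
0.115 t8.6 [ 0.5534 -0.1222  0.1162] F [-0.   0.4 -2.4] M [-0.01  0.   -0.07] op0.176 g60 yaw -66.3 [-0.35  0.01  1.85  0.    1.27  0.07]
0.14 t9.1 [ 0.5533 -0.1222  0.1409] F [ 0.4  0.2 -2.8] M [0.01 0.   0.03] op0.175 g60 yaw -66.3 [-0.35 -0.01  1.84 -0.    1.32  0.06]
0.19 t9.8 [ 0.5526 -0.1219  0.1897] F [ 0.7 -0.3 -2.8] M [-0.01  0.03  0.04] op0.178 g60 yaw -66.3 [-0.35 -0.06  1.79  0.    1.41  0.06]
```

View pics/e.png

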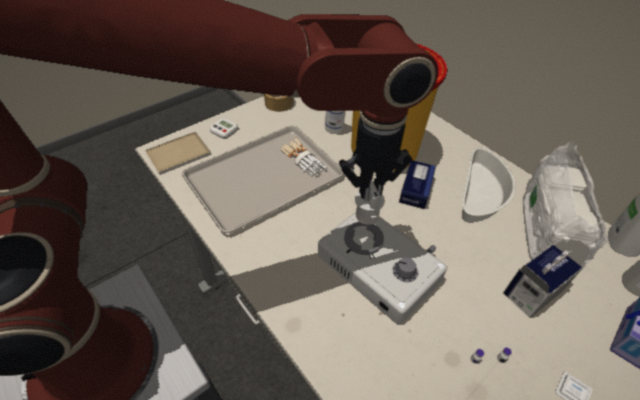

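The filter is out of its socket, at about (205, 370), and hangs upright in the gripper. I'll carry it to the tray.

```bash
python3 - <<'E'
from h import *
T=[.475,.208]
env.move_l([*T,.19],.15); st("over")
env.move_l([*T,.075],.1); env.hold(.3); s=st("low"); f0=s["ft_force"][2]
z=.064
while z>.050:
    env.move_l([*T,z],.02); env.hold(.1); s=st(round(z,4))
    if s["ft_force"][2]-f0>2.5: break
    z-=.0015
cv2.imwrite("pics/f.png",cv2.resize(grab_frame("scene")[60:260,150:400],None,fx=3,fy=3))
E
```

```text
over t12.3 [0.4752 0.2076 0.19  ] F [-0.   0.4 -1.1] M [-0.01 -0.03  0.04] op0.173 g60 yaw -66.3 [ 0.27 -0.18  1.9  -0.    1.42  0.68]
low t13.9 [0.4752 0.2081 0.0754] F [ 0.4 -0.3 -1.8] M [-0.04 -0.07  0.01] op0.173 g60 yaw -66.3 [ 0.27 -0.05  1.99  0.    1.2   0.68]
0.064 t14.7 [0.4751 0.208  0.0642] F [-1.2 -0.4 -2. ] M [-0.02  0.    0.05] op0.176 g60 yaw -66.3 [ 0.27 -0.03  1.99 -0.    1.18  0.68]
0.0625 t15.0 [0.475  0.208  0.0625] F [ 0.4 -0.5 -1.7] M [-0.03  0.    0.  ] op0.178 g60 yaw -66.3 [ 0.27 -0.03  2.    0.    1.18  0.68]
0.061 t15.4 [0.475 0.208 0.061] F [-0.5  0.  -1. ] M [ 0.01 -0.01  0.01] op0.180 g60 yaw -66.3 [ 0.27 -0.03  2.   -0.    1.17  0.68]
0.0595 t15.7 [0.475  0.208  0.0595] F [-0.1 -0.6 -1.7] M [-0.02 -0.    0.04] op0.180 g60 yaw -66.3 [ 0.27 -0.03  2.   -0.    1.17  0.68]
0.058 t16.1 [0.4753 0.208  0.0582] F [ 0.5 -0.1 -0.3] M [-0.01 -0.14  0.01] op0.179 g60 yaw -66.3 [ 0.27 -0.02  2.   -0.    1.17  0.68]
0.0565 t16.4 [0.4755 0.2081 0.0581] F [-3.5 -2.4  7.8] M [-0.21  0.63 -0.02] op0.175 g61 yaw -66.3 [ 0.27 -0.02  2.   -0.    1.17  0.68]
```

View pics/f.png

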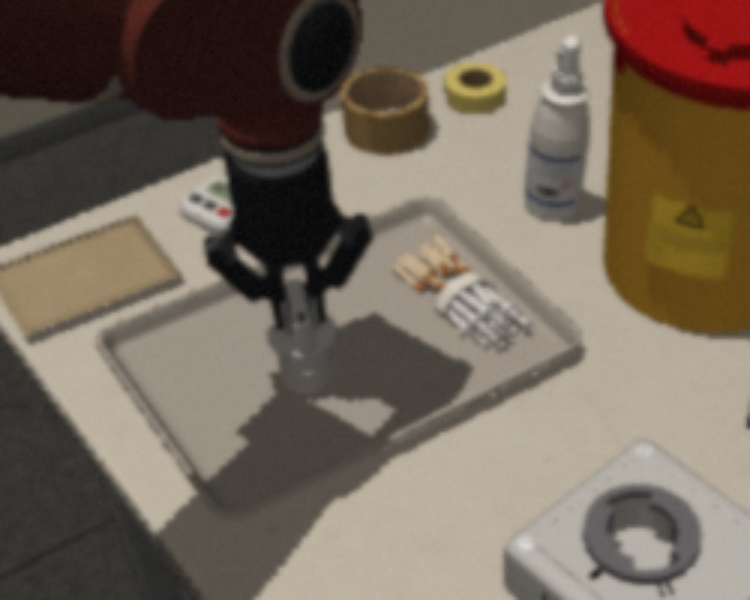

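The filter stands upright on the free tray floor, around crop (385, 305), well clear of the syringes. I'll relieve the contact force, release and back off.

```bash
python3 - <<'E'
from h import *
T=[.475,.208]
env.move_l([*T,.058],.02); st("relieved")
env.command_gripper(.6); st("open")
env.move_l([*T,.09],.05); env.move_l([*T,.25],.15)
env.goto([.33,.42,.28],Q(66.3)); st("away")
a=grab_frame("top")
cv2.imwrite("pics/g.png",a)
for t in("filter","regulator_mark"): print(t,[(np.round(d["pixel"],1).tolist(),round(d["conf"],2)) for d in models.mark_of("top",t)][:2])
E
```

```text
relieved t16.7 [0.4752 0.2081 0.0582] F [-0.4  0.   1.6] M [0.01 0.08 0.01] op0.175 g60 yaw -66.3 [ 0.27 -0.03  2.    0.    1.17  0.68]
open t17.2 [0.475  0.208  0.0579] F [-0.1  0.2 -1.1] M [0.02 0.02 0.  ] op0.598 g0 yaw -66.3 [ 0.27 -0.02  2.   -0.    1.17  0.68]
away t20.2 [0.3304 0.4194 0.2794] F [ 0.8 -0.3 -0. ] M [-0.01 -0.01  0.01] op0.602 g0 yaw -66.3 [ 0.76 -0.19  1.76 -0.    1.57  1.18]
filter [([232.7, 214.8], 0.61)]
regulator_mark [([186.8, 429.0], 0.8)]
```

View pics/g.png

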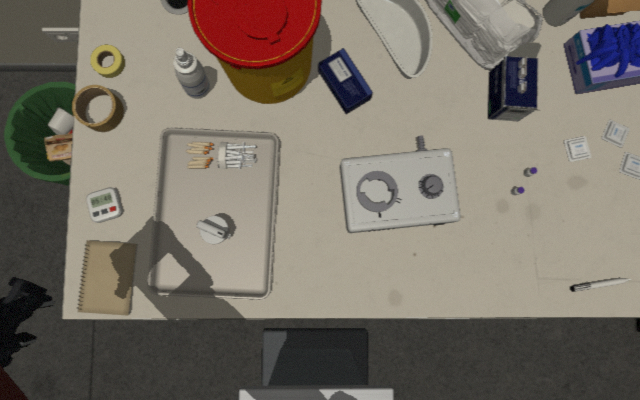

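The filter stands upright on the tray floor at (229, 214), the socket at (190, 377) is empty and the unit hasn't moved. Before handing in, I'll compare the knob with the first picture.

```bash
python3 - <<'E'
from h import *
a,b=[cv2.imread(f"pics/{n}.png")[168:205,412:455].astype(int) for n in("top0","g")]
d=np.abs(a-b).mean(); print("knob diff",d,np.abs(a-b).max())
if d<5: env.hold(.3); print(env.job_done())
E
```

```text
knob diff 4.380683008589985 12
the job is handed in; nothing more can be done
None
```

The filter was turned to the open mark, lifted out and left standing upright on the free tray floor; the regulator knob looks unchanged in the before/after images, and the job was handed in at about 21 s.

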